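Centre the footed pinch bowl on the spice box

TASK

The white footed pinch bowl stands off-centre on the lid of the round steel spice box. With light taps or pushes of the fingertips against its foot, centre it so that the foot stands inside the blue ring on the lid, upright and at rest. Push gently, do not grip, lift or tip the bowl, and leave the spice box, the turntable and the other things where they are.

Things in the scene. Friction and masses are not known exactly. Their poses are not given: they have to be found in the camera images.
- bowl: White ceramic footed pinch bowl, 48 mm tall, 0.1 to 0.16 kg, round about its z axis (up). Origin: centre of its underside. From below: standing ring 30 mm across (0 to 3 mm up), flange 50 mm across (3 to 12 mm up, the widest part), thin stem, cup 36 mm across at the rim. It starts 17 to 27 mm off-centre in any direction.
- foot (a point): Centre of the bowl's foot flange (50 mm across, 9 mm thick), on the bowl's axis 7.5 mm above its underside. Pushed level on the flange the bowl slides on the lid under about 1 N; pushed higher up it wobbles and tips easily: hold the fingertips about 5 mm above the lid.
- lid_centre (a point): Centre of the lid's flat top on the closed round steel spice box (90 mm across, 55 mm tall, 0.65 kg, loose on the turntable); z is up. The lid top is about 85 mm above the work surface. A blue ring painted about this point, 62 mm inner and 66 mm outer diameter, has no raised edge.
- platter (a joint): Angle of the round plastic turntable platter (350 mm across, top 30 mm above the work surface) on its bearing, rad, anticlockwise from above, 0 at the start. It stands still but turns under about 0.12 Nm.
- jar: Glass jar with red twist cap on the turntable, 54 mm across, 78 mm tall. Origin: centre of its underside.
- pestle: Wooden pestle standing on its thick end on the turntable, 40 mm across, 94 mm tall. Origin: centre of its underside.
- funnel: Blue plastic funnel standing mouth down on the turntable, 72 mm across, 78 mm tall. Origin: centre of its underside.
- oil_bottle: Amber oil bottle on the granite ledge, 56 mm across, 160 mm tall. Origin: centre of its underside.
- mug: Blue mug on the granite ledge, 80 mm across, 90 mm tall. Origin: centre of its underside.
There are look-alikes about, which are no part of the job. Of the things like the bowl, leave any that is black or purple; of the rest the smaller one is meant.

How it is judged:
At the end, for the whole second after the job is handed in: The bowl stands upright (within 0.06 rad) and at rest on the lid, its foot's centre within 6.5 mm of the lid's centre (foot inside the ring), and the spice box is within 12 mm of where it was (horizontal distance between bowl and lid_centre below 0.0065 m and z of bowl in the frame of lid_centre between -0.003 and 0.003 m and angle between bowl's own z axis and vertical below 0.06 rad and linear speed of bowl below 0.02 m/s and distance of lid_centre from where it was at the start of the episode below 0.012 m); the robot touches nothing.
It fails at once if the bowl is lifted off the lid or falls from it (z of bowl in the frame of lid_centre above 0.01 m or z of bowl in the frame of lid_centre below -0.01 m).
It fails at once if the bowl is tipped by more than 0.3 rad (angle between bowl's own z axis and vertical above 0.3 rad).
It fails at once if the bowl is pressed or gripped with more than 10 N (contact force between any of the fingers, the arm and bowl above 10 N).
It fails at once if the spice box is shifted by more than 12 mm or the turntable turned by more than 0.12 rad (distance of lid_centre from where it was at the start of the episode above 0.012 m or value of joint platter above 0.12 rad or value of joint platter below -0.12 rad).
It fails at once if one of the other things is moved by more than 20 mm (distance of any of jar, pestle, funnel, oil_bottle, mug from where it was at the start of the episode above 0.02 m).
It also fails if it takes over 40 s, if anything falls off the work surface, if the arm or the gripper's body presses on something with over 40 N, if the wrist force passes 120 N, or if a joint passes its speed limit or range.

ROBOT

A 7-joint arm with a two-finger parallel gripper is mounted at the origin on the work surface. World frame = base frame: x ahead of the robot, y to its left, z up, the work surface at z = 0. Lengths are in m, angles in rad, forces in N, time in s.
With the tool pointing down it reaches from about 0.35 to 0.9 m from the base axis. Payload 8.1 kg.
Tool frame: the origin (TCP) lies midway between the tips of the shut fingers; the grasp point (between the pads) lies 19 mm behind it (arm.hold_point_z is the distance from the TCP to the grasp point, in m); z points along the fingers, y is the direction in which the jaws open and shut (so a half turn about z gives the same grasp; the last joint's range is limited). The gripper opens to 92 mm and grips with 3 to 60 N. Pads are 19 mm wide; open, the fingers measure 130 mm over their backs; the gripper's body (75 mm by 190 mm) begins 47 mm behind the grasp point.
Start: joints at [-1.361, 0.434, 0.025, 1.573, -0.012, 1.134, -0.075], TCP at [0.192, 0.595, 0.227] pointing down, gripper open.
Joint ranges: [-2.62, 2.62], [-0.44, 2.09], [-1.27, 1.32], [0.08, 2.57], [-1.32, 4.46], [0.12, 2], [-2.74, 2.74]. Speed limits (rad/s): [2.22, 2.22, 3.01, 3.01, 3.14, 3.14, 3.14].

INTERFACE

Orientations are given as a rotation vector (axis times angle).
In Python, from cell import arm gives the robot as it stands.
- The arm moves only by the shell command python3 -m pendant 'ROWS' [FORCE]. ROWS is JSON, a list of rows, each a list of 3 entries, a list of its own where there are three numbers: the shift along the tool's x, y, z in m, then the turn, a rotation vector about the tool's x, y, z in degrees, then the finger opening in m, from 0 to 0.0918. A call has 1 to 10 rows; each row shifts and turns the commanded pose from where the row before left it, along the tool's axes as they then stand; what a row does not reach is not made up. A row lasts 1/8 s, in which the tool goes at most 62.5 mm and 10.7 degrees, less where a joint would pass 70% of its speed; a pose out of reach is approached as far as the arm can. A call with a gripper value outside its range is refused whole. The fingers move at their own pace and stop on an object; FORCE is the grip in N (left out, the last holds). Time passes only in rows, so rows that do not move let the fingers close. It gives the time, the measured TCP pose, the force and the opening at its end, in the units of the state.
- arm.observe(): the state, without advancing time (a new reading comes with each control period).
- arm.get_image(name): name is "scene" or "top" or "wrist"; returns (picture, depth): 400x640x3 uint8, red, green, blue; 400x640 float32, m along the optical axis (not along the pixel's ray), 0 where there is no reading.
- arm.camera_params(name): a dict with "fovy" (degrees; the focal length in pixels is half the picture's height over the tangent of half this angle, whatever the lens; pixels are square), "cx", "cy" (the principal point, pixels), "rvec" (rotation vector, rad) and "tvec" (3), from world to camera coordinates, as OpenCV has them; the wrist camera has in their place "mount" (4x4, takes a point from camera to tool coordinates, whose origin is the TCP and whose axes are the flange's). Camera axes: x right, y down, z forward; pixel columns grow to the right and rows downward; lengths in m; the calibration is good to about 2 mm. A picture is of the moment at which its call begins: read the wrist's pose just before it. camera_params takes no time and is no camera call.
- arm.sign_off(): hands the job in, once; it reports no verdict.
Trained networks look in the newest picture that a camera, given by its name, has taken for a name from the list of things; names that differ only in an ending like _2 or _b are one class to them, and where a whole thing is asked for, a point or a joint stands for the part that bears it (a point fixed in the world has none). Each returns a list of dicts, best first, with "conf" (0 to 1); they miss things now and then, are a little off and sometimes report something else, mostly with a low value. They report only what shows in the picture. A call takes as long as a camera call. They do not tell look-alikes from the thing itself.
- arm.look_for(camera, label): "rect" ([centre column, centre row, width, height] in pixels, round what is visible of it).
- arm.masks_of(camera, label): "pixels" (400x640 bool, what is visible of it) and "rect" ([centre column, centre row, width, height] in pixels, round what is visible of it).
The state is a dict: "clock": time; "joints": joint angles; "dq": joint speeds; "joint_efforts": joint torques, N m; "position": TCP position; "ee_rot": TCP orientation; "force": force on the tool from outside, world axes, zero at the start; "ft_torque": the same for the moment, N m; "width": opening from 0.0 (shut) to 1.0 (fully open).
Only numpy, scipy, OpenCV 4.12 (cv2) and the standard library are available. Lean on these libraries where they do the work, as an engineer would, in place of code of your own. Each camera call takes 0.05 s, during which the arm holds its last target.

## Working session

There is one attempt and no reset: what is moved stays moved. The work goes in short steps, Python scripts to look and compute and a shell command to move; the robot and the scene stay as the last step left them, time stands still between calls to the robot, and variables do not carry over. Pictures are saved under pics/ and viewed, and the job is handed in when it is done.

```bash
mkdir -p pics; ls
cat > h.py <<'E'
import numpy as np, cv2
from cell import arm
from scipy.spatial.transform import Rotation as R
def K(c):
    p=arm.camera_params(c); f=200/np.tan(np.radians(p['fovy'])/2); return p,f
def cam2world(c,st=None):
    p,f=K(c)
    if 'mount' in p:
        M=np.array(p['mount']); st=st or arm.observe()
        T=np.eye(4);T[:3,:3]=R.from_rotvec(st['ee_rot']).as_matrix();T[:3,3]=st['position']
        return T@M
    Rm=R.from_rotvec(np.ravel(p['rvec'])).as_matrix();T=np.eye(4);T[:3,:3]=Rm.T;T[:3,3]=-Rm.T@np.ravel(p['tvec']);return T
def cloud(c,d,T):
    p,f=K(c);v,u=np.mgrid[0:400,0:640]
    P=np.stack([(u-p['cx'])/f*d,(v-p['cy'])/f*d,d],-1)
    return P@T[:3,:3].T+T[:3,3]
def ray(c,u,v,z,T):
    p,f=K(c);r=T[:3,:3]@np.array([(u-p['cx'])/f,(v-p['cy'])/f,1]);o=T[:3,3]
    return o+r*(z-o[2])/r[2]
def save(n,im,s=1):
    if s!=1: im=cv2.resize(im,None,fx=s,fy=s,interpolation=cv2.INTER_CUBIC)
    cv2.imwrite('pics/'+n,cv2.cvtColor(im,cv2.COLOR_RGB2BGR))
E
python3 - <<'E'
from h import *
print(arm.observe())
for c in ['scene','top','wrist']:
    im,d=arm.get_image(c);save(c+'0.png',im);np.savez('pics/'+c+'0.npz',im=im,d=d)
    p=arm.camera_params(c);print(c,{k:np.round(v,3).tolist() for k,v in p.items()})
E
```

```text
pics
{'clock': 0.0, 'joints': array([-1.36063912,  0.43518453,  0.02494023,  1.57406525, -0.01159818,
        1.13401857, -0.07512335]), 'dq': array([ 0.00205739,  0.00092316,  0.00026595, -0.00215414, -0.00161597,
        0.00025617, -0.00090372]), 'joint_efforts': array([-4.48795718e-04, -6.67844152e+01,  9.84706990e-01, -3.14461577e+01,
       -6.06430555e-02,  4.31045028e-02,  1.57112772e-04]), 'position': array([0.19218357, 0.59419096, 0.22598081]), 'ee_rot': array([-4.89357035e-01, -3.10313065e+00,  2.39817310e-03]), 'force': array([-0.16337135, -0.63854545,  0.28971746]), 'ft_torque': array([-0.06645367, -0.01940068, -0.0033941 ]), 'width': 1.0005076384543556}
scene {'fovy': 54.33, 'cx': 331.482, 'cy': 198.135, 'rvec': [1.882, 1.425, -0.693], 'tvec': [-0.033, -0.333, 1.48]}
top {'fovy': 54.809, 'cx': 319.618, 'cy': 201.346, 'rvec': [2.168, -2.051, 0.216], 'tvec': [-0.173, 0.617, 0.821]}
wrist {'fovy': 70.131, 'cx': 323.443, 'cy': 195.351, 'mount': [[0.001, -0.951, -0.31, 0.084], [1.0, 0.001, 0.0, 0.0], [0.0, -0.31, 0.951, -0.158], [0.0, 0.0, 0.0, 1.0]]}
```

View pics/scene0.png

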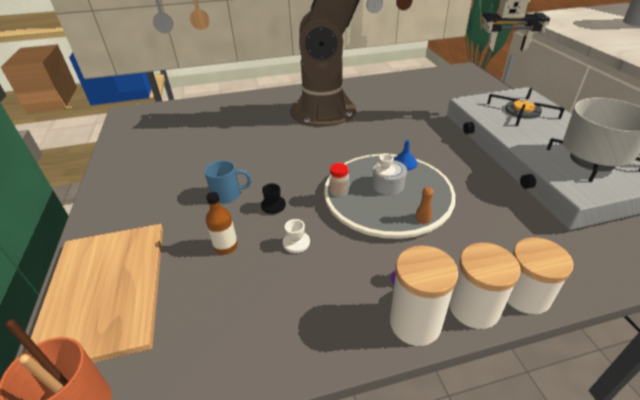

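View pics/top0.png

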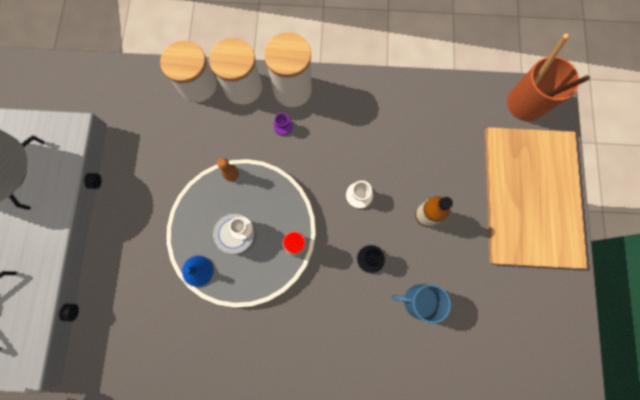

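View pics/wrist0.png

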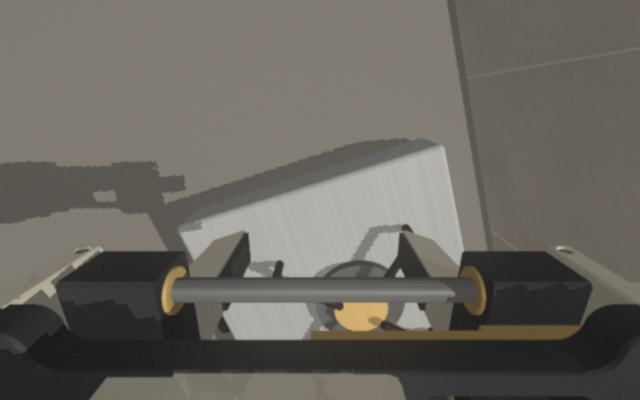

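Candidates in the top view are white on the lid (240,230), white on the counter (360,194), black (371,259) and purple (283,124). The white one on the lid is smaller and stands on the spice box, so it fits. I'll confirm with an enlarged crop and measure it.

Run:
```python
from h import *
z=np.load('pics/top0.npz');im,d=z['im'],z['d']
save('crop_top.png',im[150:320,150:420],2.9)
T=cam2world('top');P=cloud('top',d,T);print('cam',T[:3,3])
print(arm.look_for('top','bowl')); 
for n in ['jar','pestle','funnel','platter','lid_centre']:
    for r in arm.look_for('top',n)[:2]:
        u,v=r['rect'][:2];print(n,np.round(r['rect'],1),round(r['conf'],2),np.round(P[int(v),int(u)],3))
hsv=cv2.cvtColor(im,cv2.COLOR_RGB2HSV)
m=(abs(P[...,2]-0.085)<0.006);m[:, :200]=0;m[:,270:]=0;m[:205]=0;m[260:]=0
q=P[m];print('lidpts',len(q),q.mean(0),q.min(0),q.max(0))
s=z=np.load('pics/scene0.npz');save('crop_scene.png',s['im'][130:250,310:470],4.5)
```

```text
cam [ 0.44368448 -0.146486    0.93099621]
[{'rect': [280.9, 123.2, 21.6, 19.7], 'conf': 0.79}, {'rect': [242.1, 226.8, 21.2, 20.5], 'conf': 0.78}, {'rect': [358.6, 195.9, 25.5, 27.0], 'conf': 0.63}, {'rect': [371.3, 259.3, 25.0, 31.2], 'conf': 0.57}, {'rect': [198.4, 270.9, 30.9, 33.4], 'conf': 0.32}]
jar [295.1 244.   27.5  24.7] 0.83 [ 0.521 -0.092  0.109]
pestle [228.1 169.3  23.2  24.3] 0.64 [0.683 0.072 0.094]
funnel [196.3 270.   28.2  33.2] 0.56 [0.456 0.125 0.069]
lid_centre [235.1 234.3  46.5  42.5] 0.83 [0.537 0.041 0.096]
lidpts 869 [0.53249367 0.05450385 0.08449047] [0.49573614 0.00326449 0.07911395] [0.58298966 0.09253116 0.09090161]
```

View pics/crop_top.png

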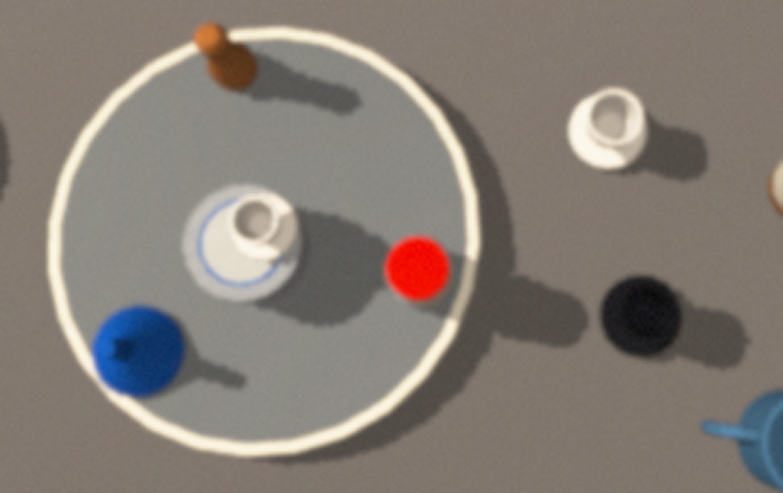

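View pics/crop_scene.png

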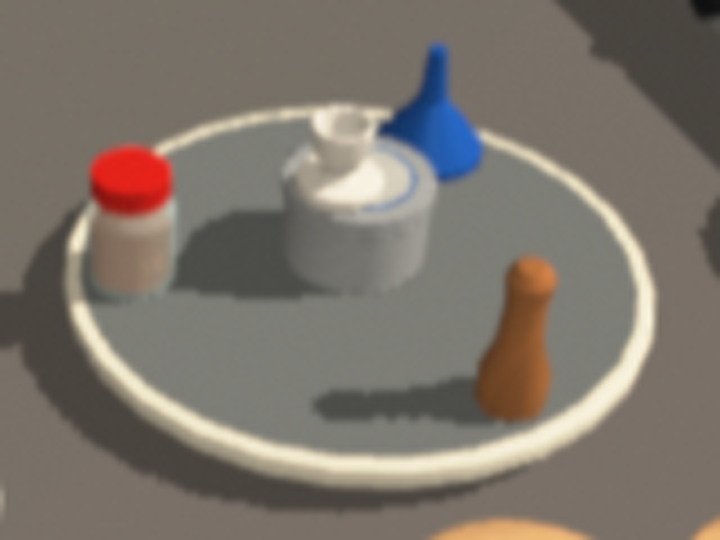

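The crops show the white bowl on the lid, up and to the right of the ring's centre in the top view. The lid centre is near pixel (233,233.5) and the flange centre near (242,229). The counter look-alike is visibly larger. The push direction is roughly +y and a little -x.

Run:
```python
from h import *
T=cam2world('top')
L=ray('top',233.1,233.5,.085,T);B=ray('top',241.9,228.9,.097,T);print('L',L,'B',B,'off',(B-L)[:2]*1e3)
z=np.load('pics/top0.npz');P=cloud('top',z['d'],T)
# lid outline from depth: points 0.08-.1 around
p=P.reshape(-1,3);near=np.hypot(p[:,0]-L[0],p[:,1]-L[1])<.07
m=near&(p[:,2]>.075)
q=np.float32(p[m][:,:2]*1000);c,r=cv2.minEnclosingCircle(q);print('enclosing',c,r)
h=p[near&(p[:,2]>.118)];print('rim',h.mean(0),len(h))
for n,(u,v) in dict(jar=(294,243)).items():print(n,ray('top',u,v,.108,T))
off=(L-B)[:2];a=np.degrees(np.arctan2(off[1],off[0]))
s=arm.observe();Rm=R.from_rotvec(s['ee_rot']).as_matrix();print(Rm.round(3));print('push ang',a,'toolx ang',np.degrees(np.arctan2(Rm[1,0],Rm[0,0])))
```

```text
L [0.53876452 0.04763659 0.085     ] B [0.54848325 0.02679243 0.097     ] off [  9.71872581 -20.84416466]
enclosing (540.0009155273438, 47.84600830078125) 45.43382263183594
rim [0.55144452 0.03211025 0.12881265] 116
jar [ 0.52309737 -0.08923646  0.108     ]
[[-0.951  0.308 -0.   ]
 [ 0.308  0.951 -0.   ]
 [-0.    -0.    -1.   ]]
push ang 114.99758905843305 toolx ang 162.07429673739708
```

```bash
python3 -m pendant '[[[-0.034,-0.029,0],[0,0,0],0.03],[[-0.034,-0.029,0],[0,0,0],0.03],[[-0.034,-0.029,0],[0,0,0],0.03],[[-0.034,-0.029,0],[0,0,0],0.03],[[-0.034,-0.029,0],[0,0,0],0.03],[[-0.034,-0.029,0],[0,0,0],0.03],[[-0.034,-0.029,0],[0,0,0],0.03],[[-0.034,-0.029,0],[0,0,0],0.03]]'
```

```text
clock: 1.45
position: [0.3805, 0.289, 0.227]
ee_rot: [0.489, 3.103, 0.001]
force: [2.2, 0.1, 0.0]
width: 0.33
```

```bash
python3 -m pendant '[[[-0.035,-0.030,0],[0,0,0],0.03],[[-0.035,-0.030,0],[0,0,0],0.03],[[-0.035,-0.030,0],[0,0,0],0.03],[[-0.035,-0.030,0],[0,0,0],0.03],[[-0.035,-0.030,0],[0,0,0],0.03],[[-0.035,-0.030,0],[0,0,0],0.03],[[-0.035,-0.030,0],[0,0,0],0.03],[[-0.035,-0.030,0],[0,0,0],0.03]]' && python3 -m pendant '[[[0,0,0],[0,0,9.4],0.03],[[0,0,0],[0,0,9.4],0.03],[[0,0,0],[0,0,9.4],0.03],[[0,0,0],[0,0,9.4],0.03],[[0,0,0],[0,0,9.4],0.03],[[0,0,0],[0,0,0],0.03],[[0,0,0],[0,0,0],0.03]]'
cat > look.py <<'E'
import sys
from h import *
n=sys.argv[1]
s=arm.observe();im,d=arm.get_image('wrist');T=cam2world('wrist',s)
np.savez('pics/'+n+'.npz',im=im,d=d,T=T);save(n+'.png',im)
Rm=R.from_rotvec(s['ee_rot']).as_matrix();print(s['position'],Rm.round(3).tolist(),s['width'],s['clock'])
E
python3 look.py w1
```

```text
clock: 2.45
position: [0.573, -0.0255, 0.2269]
ee_rot: [0.489, 3.103, 0.0]
force: [0.1, -0.4, -0.3]
width: 0.326
clock: 3.32
position: [0.5723, -0.0242, 0.2268]
ee_rot: [1.681, 2.654, 0.0]
force: [0.2, 0.1, 0.3]
width: 0.324
[ 0.57227859 -0.02419193  0.22676365] [[-0.427, 0.904, 0.0], [0.904, 0.427, 0.0], [0.0, 0.0, -1.0]] 0.32439732553294304 3.325
```

View pics/w1.png

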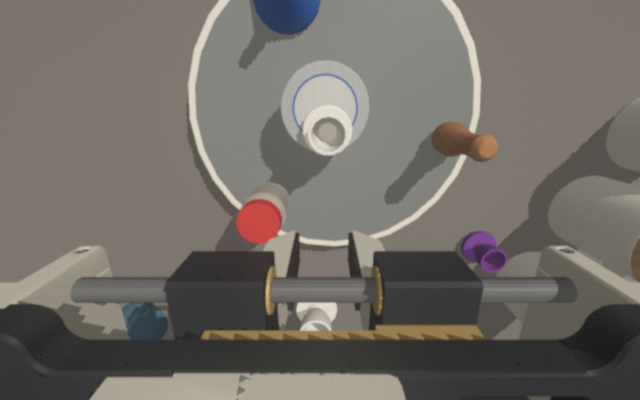

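The view shows the lid with its ring around pixel (325,107) and the bowl toward the fingers at (327,130). Next I'll rectify to metric planes to measure it.

```bash
cat > rect.py <<'E'
import sys
from h import *
def rect(n,c0,cam,z,S=6,H=55):
    f_=np.load('pics/'+n+'.npz');T=f_['T'] if 'T' in f_ else cam2world(cam)
    p,f=K(cam);k=int(2*H*S)
    # image: col -> tool-x dir? use world: col = -y, row = -x (up = +x)
    g=np.arange(k)/S-H
    X=c0[0]-g[:,None]/1e3+0*g[None];Y=c0[1]-g[None]/1e3+0*g[:,None]
    P=np.stack([X,Y,np.full_like(X,z)],-1)-T[:3,3]
    P=P@T[:3,:3]
    return cv2.remap(f_['im'],np.float32(P[...,0]/P[...,2]*f+p['cx']),np.float32(P[...,1]/P[...,2]*f+p['cy']),cv2.INTER_CUBIC)
def circ(q):
    # algebraic circle fit, mm, trimmed
    for _ in range(6):
        A=np.c_[2*q,np.ones(len(q))];s=np.linalg.lstsq(A,(q**2).sum(1),rcond=None)[0]
        r=np.sqrt(s[2]+s[0]**2+s[1]**2);e=abs(np.hypot(*(q-s[:2]).T)-r);q=q[e<max(2*np.median(e),.3)]
    return s[:2],r,len(q)
def ring(n,c0,cam='wrist',S=6,H=55):
    a=rect(n,c0,cam,.085);h=cv2.cvtColor(a,cv2.COLOR_RGB2HSV)
    m=(h[...,0]>100)&(h[...,0]<130)&(h[...,1]>60)
    r,c=np.nonzero(m);q=np.c_[-(r/S-H),-(c/S-H)];q=q[abs(np.hypot(*q.T)-32)<8]
    o,rad,k=circ(q);return np.array(c0)+o/1e3,rad,k
if __name__=='__main__':
    n=sys.argv[1];cam=sys.argv[2] if len(sys.argv)>2 else 'wrist';c0=(.5395,.0477)
    print('ring',ring(n,c0,cam))
    a=rect(n,c0,cam,.085);b=rect(n,c0,cam,.097)
    for x in(a,b):
        for k in range(-50,51,10):
            o=int((k+55)*6);cv2.line(x,(o,0),(o,8 if k else 25),(255,0,0),1);cv2.line(x,(0,o),(8 if k else 25,o),(255,0,0),1)
    s=np.hstack([a,b]);save('r_'+n+'.png',cv2.resize(s,(798,399),interpolation=cv2.INTER_AREA))
    save('rb_'+n+'.png',cv2.resize(b,(590,590)))
E
python3 rect.py w1;python3 rect.py top0 top
```

```text
ring (array([0.54033744, 0.04773371]), np.float64(32.02217290954142), 5361)
ring (array([0.5395, 0.0477]), np.float64(0.0), 0)
  return _methods._mean(a, axis=axis, dtype=dtype,
  ret = ret.dtype.type(ret / rcount)
```

View pics/rb_w1.png

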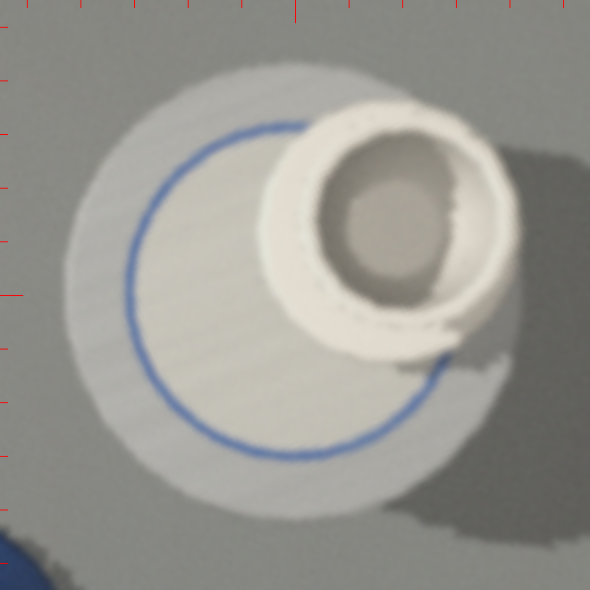

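```bash
cat > bowl.py <<'E'
import sys
from rect import *
from scipy.optimize import least_squares
def bowl(n,guess,cam='wrist',angs=None,c0=(.5395,.0477),S=6,H=55,zz=.097):
    g=cv2.GaussianBlur(cv2.cvtColor(rect(n,c0,cam,zz),cv2.COLOR_RGB2GRAY).astype(np.float32),(0,0),3)
    c=(np.array(guess)-c0)*1e3
    for it in range(4):
        pts=[]
        for t in np.radians(angs):
            rr=np.arange(20,30,.1);x=c[0]+rr*np.cos(t);y=c[1]+rr*np.sin(t)
            v=cv2.remap(g,np.float32((H-y)*S)[None],np.float32((H-x)*S)[None],cv2.INTER_LINEAR)[0]
            dv=-np.gradient(v);i=dv.argmax()
            if dv[i]>.4: pts.append((x[i],y[i]))
        pts=np.array(pts);r=least_squares(lambda s:np.hypot(*(pts-s).T)-25,c,loss='soft_l1',f_scale=.4);c=r.x
    return np.array(c0)+c/1e3,len(pts),np.sqrt(np.mean(r.fun**2))
E
python3 - <<'E'
from bowl import *
# angles in world: +x=0, +y=90
for a in [(70,200),(90,190),(60,210)]:
    print(a,bowl('w1',(.552,.0297),angs=np.arange(*a,3)))
    print('top',bowl('top0',(.5495,.0275),'top',angs=np.arange(*a,3)))
E
```

```text
(70, 200) (array([0.5521722 , 0.02972214]), 44, np.float64(0.21841255189650166))
top (array([0.5521395 , 0.03070614]), 31, np.float64(1.0092615251456412))
(90, 190) (array([0.55227884, 0.02991718]), 34, np.float64(0.18414555682764247))
top (array([0.55231708, 0.03089046]), 27, np.float64(0.39615070804479063))
(60, 210) (array([0.55210905, 0.02968561]), 50, np.float64(0.24175759983350464))
top (array([0.55209958, 0.03090044]), 38, np.float64(1.8031305309997931))
```

```bash
python3 -m pendant '[[[0,0,0],[0,0,-8.4],0.03],[[0.0025,0.013,0.01],[0,0,0],0.03],[[0,0,0.03],[0,0,0],0.03],[[0,0,0.03],[0,0,0],0.03],[[0,0,0.03],[0,0,0],0.03],[[0,0,0.02],[0,0,0],0.03],[[0,0,0.01],[0,0,0],0.03],[[0,0,0],[0,0,0],0.03]]'
python3 - <<'E'
from h import *
z=np.load('pics/w1.npz');P=cloud('wrist',z['d'],z['T']).reshape(-1,3)
m=(np.hypot(P[:,0]-.5403,P[:,1]-.0477)<.042)&(np.hypot(P[:,0]-.5522,P[:,1]-.0298)>.03)
print(m.sum(),np.median(P[m],0),P[m].std(0))
E
python3 look.py w2
```

```text
clock: 4.38
position: [0.5816, -0.0148, 0.0961]
ee_rot: [-1.488, -2.766, 0.001]
force: [0.2, 0.1, 0.0]
width: 0.327
3383 [0.52729305 0.06293306 0.08500718] [0.02196851 0.01841539 0.00078384]
[ 0.58163852 -0.01476477  0.09605653] [[-0.551, 0.835, -0.001], [0.835, 0.551, -0.0], [0.001, -0.001, -1.0]] 0.3266790621779644 4.375
```

View pics/w2.png

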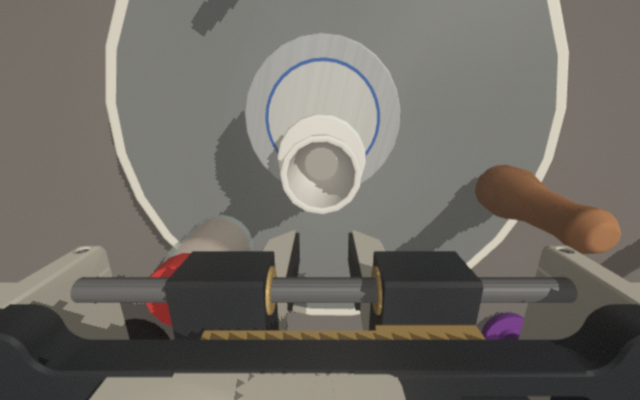

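```bash
python3 -m pendant '[[[0,0,0.005],[0,0,0],0.03],[[0.005,0,0],[0,0,0],0.03],[[0.004,0,0],[0,0,0],0.03],[[0.003,0,0],[0,0,0],0.03],[[0.003,0,0],[0,0,0],0.03],[[0.003,0,0],[0,0,0],0.03],[[0,0,0],[0,0,0],0.03]]'; python3 look.py w3
python3 - <<'E'
from bowl import *
for n in ['w2','w3']:
    print(n,ring(n,(.5395,.0477)))
    for a in [(80,170),(95,155)]: print(bowl(n,(.5522,.0298),angs=np.arange(*a,3)))
E
```

```text
clock: 5.3
position: [0.5717, 0.0002, 0.0917]
ee_rot: [-1.487, -2.767, -0.0]
force: [0.8, 0.0, 0.7]
width: 0.324
[5.71677588e-01 2.31365930e-04 9.17098744e-02] [[-0.552, 0.834, -0.0], [0.834, 0.552, 0.0], [0.0, -0.0, -1.0]] 0.3236790608908309 5.3
w2 (array([0.54043039, 0.04768708]), np.float64(31.99932494928976), 7160)
(array([0.55218497, 0.0296757 ]), 30, np.float64(0.1869017656175881))
(array([0.55212396, 0.02970231]), 20, np.float64(0.1197987751571628))
w3 (array([0.5404238 , 0.04767119]), np.float64(31.991418446705495), 7248)
(array([0.55201131, 0.02989279]), 30, np.float64(0.15602331391608218))
(array([0.55199965, 0.02992628]), 20, np.float64(0.12337614627526183))
```

View pics/w3.png

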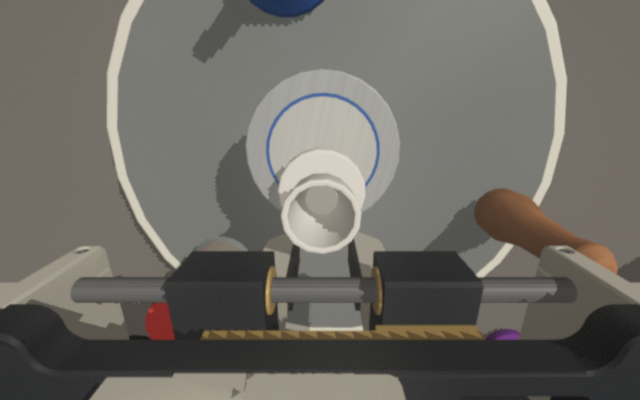

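```bash
python3 -m pendant '[[[0.002,0,0],[0,0,0],0.03],[[0.002,0,0],[0,0,0],0.03],[[0.002,0,0],[0,0,0],0.03],[[0.002,0,0],[0,0,0],0.03],[[0.002,0,0],[0,0,0],0.03],[[0,0,0],[0,0,0],0.03]]'; python3 look.py w4
python3 - <<'E'
from bowl import *
for n in ['w4']:
    print(n,ring(n,(.5395,.0477)))
    for a in [(80,170),(95,155)]: print(bowl(n,(.551,.032),angs=np.arange(*a,3)))
E
```

```text
clock: 6.1
position: [0.5662, 0.0085, 0.0917]
ee_rot: [-1.487, -2.767, -0.0]
force: [0.2, -0.1, -0.3]
width: 0.329
[0.5662407  0.0084683  0.09173949] [[-0.552, 0.834, 0.0], [0.834, 0.552, 0.0], [0.0, 0.0, -1.0]] 0.3287449201310851 6.1
w4 (array([0.54044827, 0.04769844]), np.float64(31.996731657277397), 7006)
(array([0.55111162, 0.0330715 ]), 30, np.float64(0.14496207867355587))
(array([0.55100683, 0.03306529]), 20, np.float64(0.1491667920362084))
```

View pics/w4.png

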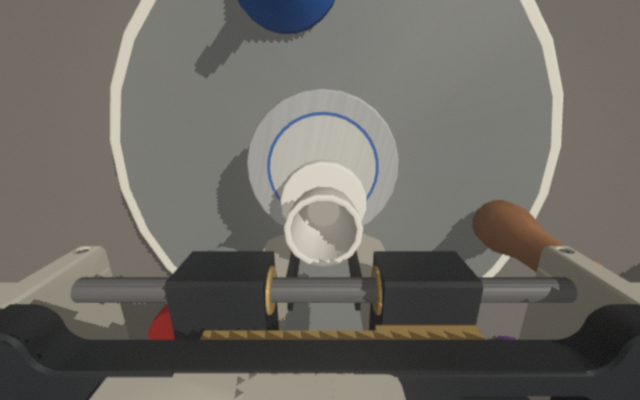

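```bash
python3 -m pendant '[[[0.002,0,0],[0,0,0],0.03],[[0.002,0,0],[0,0,0],0.03],[[0.002,0,0],[0,0,0],0.03],[[0.002,0,0],[0,0,0],0.03],[[0.002,0,0],[0,0,0],0.03],[[0.002,0,0],[0,0,0],0.03],[[0,0,0],[0,0,0],0.03]]'; python3 look.py w5
python3 - <<'E'
from bowl import *
for n in ['w5']:
    print(n,ring(n,(.5395,.0477)))
    for a in [(80,170),(95,155)]: print(bowl(n,(.544,.043),angs=np.arange(*a,3)))
E
```

```text
clock: 7.02
position: [0.5596, 0.0185, 0.0917]
ee_rot: [-1.487, -2.767, -0.0]
force: [1.1, -1.1, 0.3]
width: 0.324
[0.55956825 0.01854779 0.09172582] [[-0.552, 0.834, -0.0], [0.834, 0.552, 0.0], [0.0, 0.0, -1.0]] 0.3239759896888971 7.025
w5 (array([0.54048048, 0.04770338]), np.float64(31.9986601528727), 7156)
(array([0.54440892, 0.04315913]), 30, np.float64(0.16211604456218992))
(array([0.54444886, 0.04321641]), 20, np.float64(0.12315206135488134))
```

View pics/w5.png

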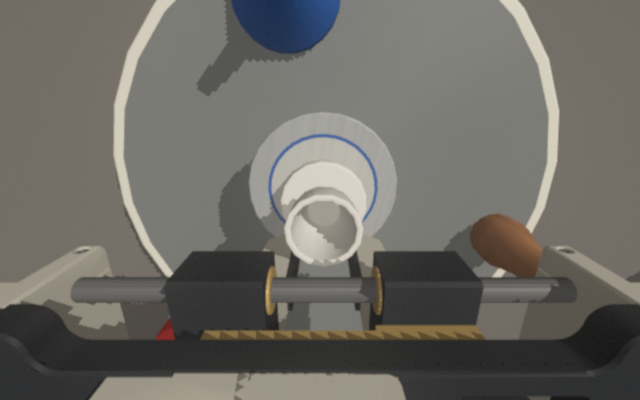

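```bash
python3 -m pendant '[[[0.002,-0.0004,0],[0,0,0],0.03],[[0.002,-0.0004,0],[0,0,0],0.03],[[0.001,0,0],[0,0,0],0.03],[[0.001,0,0],[0,0,0],0.03],[[0,0,0],[0,0,0],0.03]]'; python3 look.py w6
python3 - <<'E'
from bowl import *
for n in ['w6']:
    print(n,ring(n,(.5395,.0477)))
    for a in [(80,170),(95,155)]: print(bowl(n,(.541,.047),angs=np.arange(*a,3)))
E
```

```text
clock: 7.7
position: [0.5556, 0.0229, 0.0917]
ee_rot: [-1.487, -2.767, 0.0]
force: [-0.0, -1.2, -0.5]
width: 0.334
[0.5556183  0.02293853 0.09170255] [[-0.552, 0.834, -0.0], [0.834, 0.552, 0.0], [0.0, -0.0, -1.0]] 0.3341378975519991 7.7
w6 (array([0.54043213, 0.04770371]), np.float64(31.98837646251719), 7102)
(array([0.54060057, 0.04753068]), 30, np.float64(0.14390242356157001))
(array([0.54053239, 0.04754238]), 20, np.float64(0.11926758244060656))
```

Bowl and ring centres agree to 0.2 mm. I'll back off straight, rise to the hover, and check.

```bash
python3 -m pendant '[[[-0.003,0,0],[0,0,0],0.03],[[-0.008,0,0],[0,0,0],0.03],[[-0.015,0,0],[0,0,0],0.03],[[-0.006,0,0],[0,0,0],0.03],[[0,0,-0.03],[0,0,0],0.03],[[0,0,-0.05],[0,0,0],0.03],[[0,0,-0.05],[0,0,0],0.03],[[0,0,0],[0,0,0],0.03]]'; python3 look.py w7
python3 - <<'E'
from bowl import *
im,d=arm.get_image('top');np.savez('pics/top7.npz',im=im,d=d)
save('crop_top7.png',im[170:300,160:320],4)
print(ring('w7',(.5395,.0477)))
for a in [(0,358),(80,170),(70,200)]: print(bowl('w7',(.5405,.0475),angs=np.arange(*a,3)))
a=rect('w7',(.5404,.0477),'wrist',.097);save('rb7.png',cv2.resize(a,(590,590)))
E
```

```text
clock: 8.75
position: [0.5758, -0.0046, 0.2256]
ee_rot: [1.486, 2.761, 0.006]
force: [1.0, 0.9, -1.8]
width: 0.326
[ 0.57583713 -0.00457128  0.22562913] [[-0.551, 0.835, 0.007], [0.835, 0.551, 0.001], [-0.003, 0.006, -1.0]] 0.3261290497991641 8.75
(array([0.54037555, 0.0477313 ]), np.float64(32.01338747634924), 6531)
(array([0.54309592, 0.05142441]), 120, np.float64(2.37247728310228))
(array([0.53708802, 0.05263334]), 30, np.float64(0.36300714669465156))
(array([0.53616701, 0.05215544]), 44, np.float64(0.9117557817597326))
```

View pics/rb7.png

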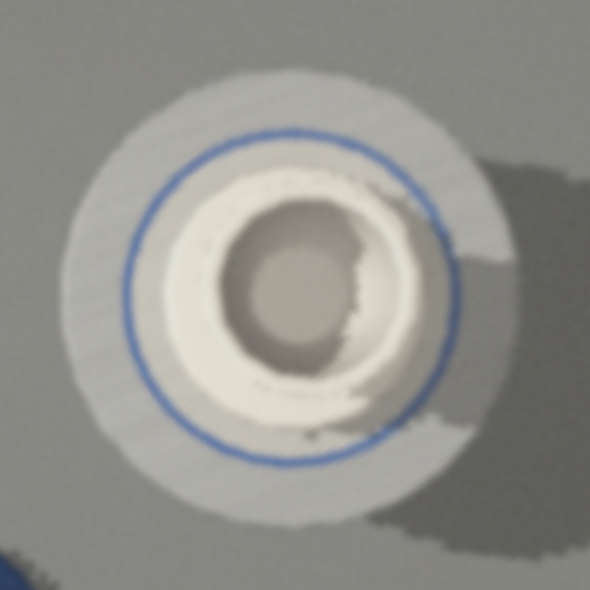

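View pics/crop_top7.png

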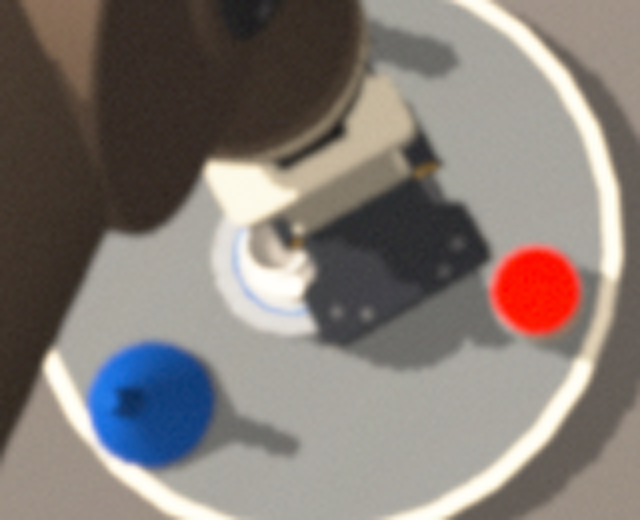

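The flange edges at columns 163 and about 420 and rows 165 and 427 sit evenly inside the ring (125–460, 130–465). The bowl is centred and upright. The automatic fit on w7 locked onto the ring edge, with residuals of 0.4–2.4 mm, so I'm discarding it. I'll let the arm settle, refit with the search limited short of the ring, and hand in.

```bash
python3 -m pendant '[[[0,0,-0.02],[0,0,0],0.03],[[0,0,0],[0,0,0],0.03],[[0,0,0],[0,0,0],0.03],[[0,0,0],[0,0,0],0.03]]'; python3 look.py w8; sed -i 's/np.arange(20,30,.1)/np.arange(22.5,27.5,.1)/' bowl.py
python3 - <<'E'
from bowl import *
print(ring('w8',(.5395,.0477)))
for a in [(60,200),(80,170),(90,230)]: print(bowl('w8',(.5405,.0475),angs=np.arange(*a,3)))
E
```

```text
clock: 9.35
position: [0.5728, -0.0038, 0.2406]
ee_rot: [-1.487, -2.766, 0.002]
force: [1.0, 0.3, 0.3]
width: 0.329
[ 0.57283157 -0.00382356  0.24060706] [[-0.552, 0.834, -0.002], [0.834, 0.552, -0.0], [0.001, -0.002, -1.0]] 0.3285732615911191 9.35
(array([0.54040646, 0.04770878]), np.float64(32.02458096995207), 5777)
(array([0.54082046, 0.04725023]), 47, np.float64(0.259140212353173))
(array([0.5407916 , 0.04733201]), 30, np.float64(0.18331191251596282))
(array([0.54099845, 0.04750446]), 47, np.float64(0.22864016127733258))
```

```bash
python3 -c "
from cell import arm
print(arm.sign_off())"
```

```text
the job is handed in; nothing more can be done
None
```

I slid the bowl about 21 mm across the lid with the fingertips against its foot flange. The gripper was fixed 30 mm open, the tips were about 6.5 mm above the lid, and the tips advanced at 8–16 mm/s. I then backed straight off, raised the hand clear, and handed the job in at about 9.4 s. No verdict is reported.

- **Bowl position:** the last wrist image puts the foot centre at (0.5408, 0.0473) and the ring centre at (0.5404, 0.0477). That is about 0.6 mm off-centre, against the 6.5 mm allowed.
- **Upright:** the bowl looked upright in the pictures, but I did not measure its tilt.
- **Spice box:** the ring centre stayed within about 0.1 mm of where it started, so the box did not move.
- **Forces:** the readings after each push were under 2 N. I did not record the peaks within a push.
- **Other things:** I planned clearances to the jar and other items, and none looked shifted in the pictures. I did not remeasure their positions or the platter angle.

One check disagreed. An intermediate fit after retreating (w7) gave offsets of about 5–6 mm because it locked onto the painted ring. The rectified picture contradicted it, and the refit on a new picture with a narrower edge search agreed with the picture.

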